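# Clamp the blue-banded column with the wing knob

### The job

Take the blue-banded steel column out of the rack, lay it in the column clamp (centred lengthways on the two white rests, between jaw and fence) and let go of it. Then turn the orange wing knob clockwise until the jaw holds the column snugly at about 14 N, without over-tightening it and without knocking the navy panel close beside the wings. Leave the other column and everything else on the bench where it is.

Things in the scene. Friction and masses are not known exactly. Their poses are not given: they have to be found in the camera images.
- column_blue: the column to clamp: steel tube 20 mm in diameter along the body's y axis, bare for 70 mm between square end fittings 24 x 24 mm, 30 mm long; 130 mm long in all plus small white plugs; blue bands on the tube, blue patches on the fittings; 0.14 to 0.28 kg. Origin: centre of its underside; the tube's axis lies 12 mm above. Grip it across the bare tube
- column_yellow: the same column with yellow bands; stays in the rack. Origin as for the blue one. The two lie side by side, 66 mm apart, either way round
- rack: fixed white plate 8 mm thick, 165 x 160 mm, with two grey rails that carry the columns' end fittings, undersides 34 mm above the bench; lips 6 mm high beside the fittings. Between the rails nothing is higher than 8 mm. Origin: on the bench, midway between the column places; columns lie along its y axis at its x = -33 and +33 mm
- clamp: fixed aluminium bed, 12 mm thick, with two white rests (at y = -50 and +50 mm, tops 40 mm above the bench) that carry the column's end fittings, the column along y. Origin: on the bench under the seat's middle. Jaw on the -x side, fence on the +x side, navy housing with wing knob and side panel on the +y side. The middle, |y| < 38 mm, is open for fingers down to 26 mm above the bench
- seat (a point): where to lay the centre of the column's axis: 52 mm above the bench, clamp x = -4 mm, y = 0; axes as the clamp's. 3 mm or more is free here on either side of the fittings. The fence (two steel posts 62 mm tall at y = -50 and +50 mm) was set by hand: its faces stand anywhere from clamp x = +12 to +22 mm, not measured
- jaw: steel cross bar of the jaw. Origin at the clamp's origin when wide open; moves to the clamp's +x, 12 mm per radian of the knob. Its rubber pads stand at x = -23 mm in this frame, 43 to 61 mm above the bench, at y = -50 and +50 mm, touch only the end fittings, and give way on springs, 3.5 N per mm together
- wing_knob (a joint): knob angle in rad, 0 = jaw wide open, growing clockwise from above, stop at 3.0. Starts at 0 to 0.3. Friction of 0.32 N m resists turning and holds the knob where it is left. The column is met by jaw and fence at 0.9 to 1.8 rad; from there torque rises 0.5 N m per rad, 0.012 per newton of clamping. Snug, 14 N, is 0.17 N m above friction; 8 to 20 N is right, over 25 N too tight
- wing_grip (a point): point on the vertical axis of the wing knob where to pinch its orange wing: a flat upright blade 60 mm long (along this point's x axis), 9 mm thick (along its y axis), from 60 to 86 mm above the bench; the point lies 76 mm above the bench. The point turns with the knob. The wing tips sweep 30 mm from the axis and pass 8 mm from the side panel
- side_panel: fixed navy panel, 130 mm long, 12 mm thick, 84 mm tall, upright on the +y side of the wing knob, its inner face 38 mm from the knob's axis: a gripper opened wide there strikes it. Origin: centre of its underside; x along the panel, y its thickness. Must not be pressed with more than 5 N
- solvent_bottle: bystander: clear bottle with blue cap, 80 mm diameter, 190 mm tall, origin at its underside
- amber_bottle: bystander: amber bottle, 56 mm diameter, 120 mm tall, origin at its underside
- beaker: bystander: glass beaker, 70 mm diameter, 85 mm tall, origin at its underside
- vial_tray: bystander: blue divided tray, 80 x 110 x 35 mm, origin at its underside
- wrench: bystander: wrench lying on the bench
- screwdriver: bystander: screwdriver lying on the bench
- spare_nut: bystander: round brass nut 22 mm in diameter, 14 mm tall, lying on the far part of the rack's plate, origin at its underside
There are look-alikes about, which are no part of the job. What is shaped like the column_blue but black or turquoise is not meant.

How it is judged:
By the outcome, as a careful person would: the job done as asked, in the order asked, and still so for the second after the job is handed in, with the robot touching nothing.
It also fails if it takes over 72 s, if anything falls off the work surface, if the arm or the gripper's body presses on something with over 40 N, if the wrist force passes 120 N, or if a joint passes its speed limit or range.

### The arm

A 6-joint arm with a two-finger parallel gripper is mounted at the origin on the work surface. World frame = base frame: x ahead of the robot, y to its left, z up, the work surface at z = 0. Lengths are in m, angles in rad, forces in N, time in s.
With the tool pointing down it reaches from about 0.35 to 0.775 m from the base axis. Payload 5.5 kg.
Tool frame: the origin (TCP) lies at the very end of the fingers, on their centre line; the grasp point (between the pads) lies 19 mm behind it; z points along the fingers, y is the line along which they close (so a half turn about z gives the same grasp; the last joint's range is limited). The gripper opens to 85 mm and grips with 20 to 120 N. Pads are 22 mm wide; open, the fingers measure 114 mm over their backs; the gripper's body (76 mm by 85 mm) begins 54 mm behind the grasp point. The pads swing forward as they close: fully open they stand 13 mm farther back than shut.
Start: joints at [1.13, 0.313, 0.046, 1.304, 0, 1.431], TCP at [0.17, 0.549, 0.231] pointing down, gripper open.
Joint ranges: [-2.76, 2.76], [-0.86, 1.69], [-1.03, 1.26], [-2.2, 2.34], [-1.47, 1.5], [-3.14, 3.14]. Speed limits (rad/s): [2.57, 2.57, 3.14, 3.14, 3.14, 3.14].

### API

Orientations are given as a unit quaternion [w, x, y, z].
In Python, from workcell import env, cams, ticket, spotter gives the robot as it stands.
- The arm moves only by the tool jog_arm, never from a script. Its argument "increments" is a list that holds one entry, the list of rows, each a list of 7 numbers: the shift along the tool's x, y, z in units of 0.25 m (1.0 is 0.25 m), then the turn, a rotation vector about the tool's x, y, z in units of 180 degrees (1.0 is 180 degrees), then the closure in counts, from 0 (fully open) to 255 (shut). A call has 1 to 20 rows; each row shifts and turns the commanded pose from where the row before left it, along the tool's axes as they then stand; what a row does not reach is not made up. A row lasts 1/10 s, in which the tool goes at most 50 mm and 8.59 degrees, less where a joint would pass 70% of its speed; a pose out of reach is approached as far as the arm can. A call with a number of a shift or a turn outside -1 to 1 is refused whole. A call with a gripper value outside its range is refused whole. The fingers move at their own pace and stop on an object; "force" is the grip in N (left out, the last holds). Time passes only in rows, so rows that do not move let the fingers close. It gives the time, the measured TCP pose, the force, the opening and the grip force at its end, in the units of the state.
- env.get_state(): the state, without advancing time (a new reading comes with each control period).
- cams.read_camera(name): name is "side" or "top"; returns a dict with "pixels" (400x640x3 uint8, red, green, blue), "fx", "fy", "cx", "cy" (pixels), "xyz" and "attitude" of the camera in the world. Camera axes: x right, y down, z forward; pixel columns grow to the right and rows downward; lengths in m; the calibration is good to about 2 mm. A picture is of the moment at which its call begins. There is no depth.
- ticket.hand_in(): hands the job in; it is judged then, once.
Trained networks look in the newest picture that a camera, given by its name, has taken for a name from the list of things; names that differ only in an ending like _2 or _b are one class to them, and where a whole thing is asked for, a point or a joint stands for the part that bears it (a point fixed in the world has none). Each returns a list of dicts, best first, with "conf" (0 to 1); they miss things now and then, are a little off and sometimes report something else, mostly with a low value. They report only what shows in the picture. A call takes as long as a camera call. They do not tell look-alikes from the thing itself.
- spotter.find_in(target, camera): "uv" ([column, row] in pixels, amid what is visible of it).
- spotter.cut_out(target, camera): "region" (400x640 bool, what is visible of it) and "uv" ([column, row] in pixels, amid what is visible of it).
- spotter.landmark_of(target, camera): "uv" ([column, row] in pixels: a listed point, or the origin of a listed thing).
The state is a dict: "clock": time; "joint_pos": joint angles; "qvel": joint speeds; "tau": joint torques, N m; "tcp_pos": TCP position; "orientation": TCP orientation; "wrist_force": force on the tool from outside, world axes, zero at the start; "ft_torque": the same for the moment, N m; "finger_gap": finger opening in m; "grip_force": force on a finger pad.
Only numpy, scipy, OpenCV 4.12 (cv2) and the standard library are available. Lean on these libraries where they do the work, as an engineer would, in place of code of your own. Each camera call takes 0.05 s, during which the arm holds its last target. There are 200 camera calls.

## Working session

There is one attempt and no reset: what is moved stays moved. The work goes in short steps, Python scripts to look and compute and a tool call to move; the robot and the scene stay as the last step left them, time stands still between calls to the robot, and variables do not carry over. Pictures are saved under pics/ and viewed, at most 10 in all, crops included, and the job is handed in when it is done.

Besides the shell and the picture viewer there is one more tool, called after ">>>" as name(argument=value, ...), one argument or row to a line, values as JSON. jog_arm: Moves the arm, as the interface text tells. Shifts and turns lie within -1 to 1; 1 stands for 0.25 m of shift or 180 degrees of turn. Its arguments: {"type":"object","properties":{"increments":{"type":"array"},"force":{"type":"number"}},"required":["increments"]}

```bash
mkdir -p pics; ls; cat > h.py <<'E'
import numpy as np,cv2
from scipy.spatial.transform import Rotation as R
from workcell import env,cams,ticket,spotter
def q2m(q): return R.from_quat([q[1],q[2],q[3],q[0]]).as_matrix()
def cam(n): return cams.read_camera(n)
def att(c):
    a=np.array(c["attitude"],float); return q2m(a) if a.size==4 else a.reshape(3,3)
def px2w(c,uv,z):
    d=att(c)@np.array([(uv[0]-c["cx"])/c["fx"],(uv[1]-c["cy"])/c["fy"],1.]); o=np.array(c["xyz"]); return o+d*(z-o[2])/d[2]
def w2px(c,p):
    v=att(c).T@(np.array(p)-c["xyz"]); return np.array([c["fx"]*v[0]/v[2]+c["cx"],c["fy"]*v[1]/v[2]+c["cy"]])
def save(c,f,crop=None,s=1):
    im=c["pixels"][:,:,::-1]
    if crop: x0,y0,x1,y1=crop; im=im[y0:y1,x0:x1]
    cv2.imwrite("pics/"+f,cv2.resize(im,None,fx=s,fy=s,interpolation=cv2.INTER_CUBIC))
E
python3 - <<'E'
from h import *
np.set_printoptions(precision=4,suppress=True)
print(env.get_state())
hs={"column_blue":0,"column_yellow":0,"rack":0,"clamp":0,"seat":.052,"jaw":0,"wing_grip":.076,"side_panel":0,"spare_nut":.008}
hs["column_blue"]=hs["column_yellow"]=.034
for n in("top","side"):
    c=cam(n); save(c,n+"0.png"); print(n,c["xyz"],c["attitude"],c["fx"],c["cx"],c["cy"])
    for k,z in hs.items():
        for r in spotter.landmark_of(k,n)[:4]: print(k,np.round(r["uv"],1),round(r["conf"],2),px2w(c,r["uv"],z))
E
```

```text
pics
{'clock': 0.0, 'joint_pos': array([1.1304, 0.314 , 0.045 , 1.3036, 0.    , 1.4312]), 'qvel': array([-0.0001, -0.0009,  0.0002, -0.0011, -0.0007, -0.0013]), 'tau': array([  0.0001, -48.0625,  29.8533,   0.0194,  -0.0003,  -0.    ]), 'tcp_pos': array([0.1701, 0.5487, 0.2304]), 'orientation': array([-0.0003,  0.1498,  0.9887, -0.0009]), 'wrist_force': array([ 0.3316, -0.0215, -0.6367]), 'ft_torque': array([-0.0372,  0.0306, -0.013 ]), 'grip_force': 0.0, 'finger_gap': 0.08554913254531767}
top [ 0.4082 -0.023   1.0748] [ 0.0304 -0.6996  0.7127 -0.042 ] 375.92024418061595 325.9477499448658 193.064014428737
column_blue [489.3 242. ] 0.89 [ 0.3709 -0.4902  0.034 ]
column_blue [452.8 127.5] 0.63 [ 0.6963 -0.4062  0.034 ]
column_blue [388.9 201.4] 0.62 [ 0.4886 -0.216   0.034 ]
column_blue [436.  285.4] 0.59 [ 0.2566 -0.3363  0.034 ]
column_yellow [388.  226.8] 0.62 [ 0.4182 -0.2109  0.034 ]
column_yellow [295.6 201.9] 0.53 [0.4919 0.0435 0.034 ]
column_yellow [304.1 204.3] 0.42 [0.4848 0.02   0.034 ]
rack [386.1 215.1] 0.64 [ 0.452  -0.2128  0.    ]
clamp [303.  200.2] 0.77 [0.4991 0.024
[... 840 characters left out ...]
[300. 248.] 0.73 [ 0.4153 -0.1913  0.034 ]
rack [319.1 257.7] 0.65 [ 0.4658 -0.2152  0.    ]
rack [282.9 123.4] 0.42 [0.5073 0.468  0.    ]
rack [301.7 167.6] 0.38 [0.5143 0.1922 0.    ]
clamp [305.5 197.8] 0.94 [0.4896 0.041  0.    ]
clamp [375.8 321.7] 0.54 [ 0.5525 -0.4648  0.    ]
seat [300.6 188.3] 0.55 [0.4741 0.036  0.052 ]
jaw [308.6 200.4] 0.87 [0.4964 0.0262 0.    ]
wing_grip [297.2 161.1] 0.72 [0.4899 0.143  0.076 ]
wing_grip [404.  247.9] 0.71 [ 0.6885 -0.3076  0.076 ]
side_panel [299.  167.8] 0.6 [0.5049 0.1939 0.    ]
side_panel [372.7 325.4] 0.31 [ 0.5409 -0.473   0.    ]
side_panel [347.3 140.6] 0.3 [0.7147 0.2921 0.    ]
spare_nut [339.3 243.4] 0.62 [ 0.5371 -0.1858  0.008 ]
```

```bash
python3 - <<'E'
from h import *
for n,cr in(("top",(230,150,430,270)),("side",(240,120,400,290))):
    c=cam(n); save(c,n+"1.png",cr,4 if n=="top" else 3.5)
E
```

```text
(no output)
```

View pics/top0.png

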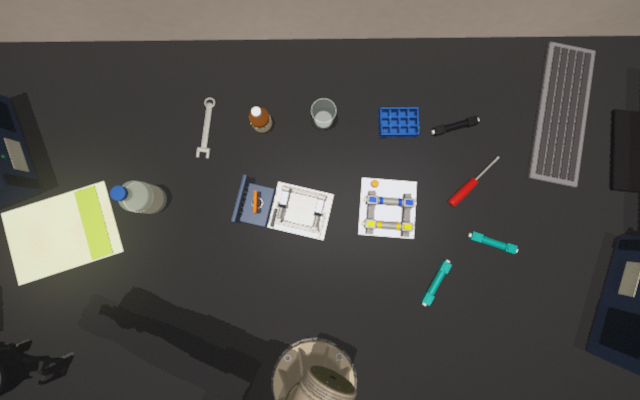

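View pics/top1.png

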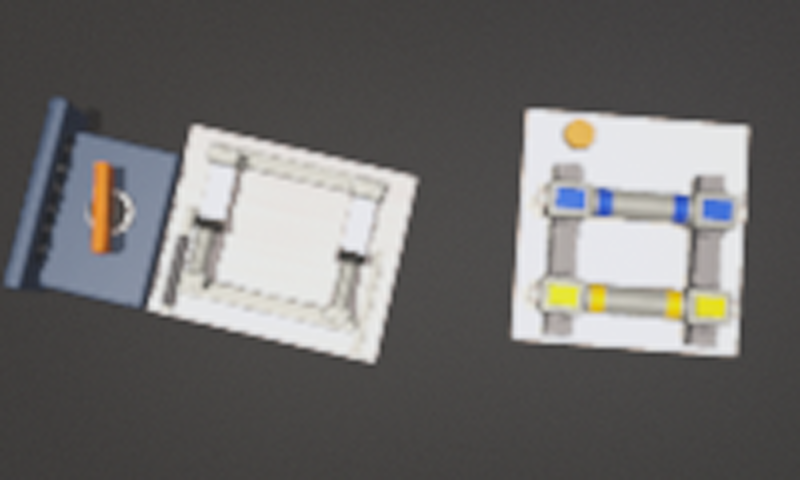

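View pics/side1.png

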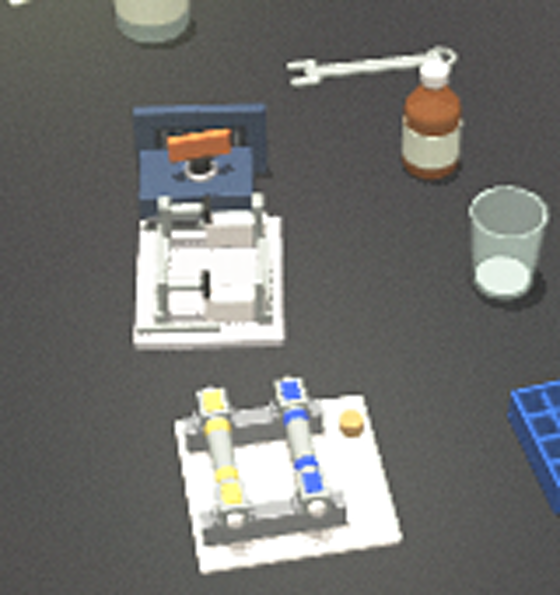

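Top view candidates are the blue column at (391,201), yellow at (388,226), black at (456,126), and turquoise at (493,242) and (437,283). I choose the blue-banded one in the rack at (391,201); the crop confirms blue bands and patches. The clamp is at about (303,210), with the wing at (255,202) and the panel at (242,198).

```bash
python3 - <<'E'
from h import *
np.set_printoptions(precision=4,suppress=True)
cs={n:cam(n) for n in("top","side")}
def blobs(c,lo,hi,box,mn=4):
    x0,y0,x1,y1=box; hsv=cv2.cvtColor(c["pixels"],cv2.COLOR_RGB2HSV)
    m=cv2.inRange(hsv,lo,hi); k=np.zeros_like(m);k[y0:y1,x0:x1]=m[y0:y1,x0:x1]
    n,l,s,ce=cv2.connectedComponentsWithStats(k); return [(ce[i],s[i,4],cv2.minAreaRect(np.argwhere(l==i)[:,::-1].astype(np.float32))) for i in range(1,n) if s[i,4]>=mn]
box={"top":(355,175,420,240),"side":(285,220,345,275)}
for n in cs:
    print(n)
    for nm,lo,hi in(("blue",(105,150,100),(125,255,255)),("yel",(22,150,150),(34,255,255))):
        for ce,a,_ in blobs(cs[n],lo,hi,box[n]): print(nm,ce,a,px2w(cs[n],ce,.058),px2w(cs[n],ce,.055))
    for ce,a,r in blobs(cs[n],(5,150,100),(18,255,255),{"top":(235,170,275,230),"side":(280,145,320,180)}[n]): print("wing",ce,a,r,px2w(cs[n],ce,.086),px2w(cs[n],ce,.076))
T=[(193,125),(418,178),(375,362),(150,312)]
for p in T: print("bed top",px2w(cs["top"],(230+(p[0]+.5)/4-.5,150+(p[1]+.5)/4-.5),.012))
for p in [(134,340),(285,336),(281,214)]: print("bed side",px2w(cs["side"],(240+p[0]/3.5-.3,120+p[1]/3.5-.3),.012))
for p in [(527,108),(750,125),(738,356),(512,341)]: print("rack top",px2w(cs["top"],(230+p[0]/4-.3,150+p[1]/4-.3),.008))
for p in [(60,98),(10,285)]:print("panel top",px2w(cs["top"],(230+p[0]/4-.3,150+p[1]/4-.3),.084))
a=cs["top"]["pixels"][175:222,232:342,::-1];b=cs["side"]["pixels"][145:225,272:328,::-1]
A=cv2.resize(a,None,fx=7,fy=7,interpolation=cv2.INTER_CUBIC);cv2.imwrite("pics/c_top.png",A)
B=cv2.resize(b,None,fx=7,fy=7,interpolation=cv2.INTER_CUBIC);cv2.imwrite("pics/c_side.png",B)
E
```

```text
top
blue [372.5909 199.1818] 22 [ 0.4936 -0.1673  0.058 ] [ 0.4938 -0.1677  0.055 ]
blue [380.9412 200.3529] 17 [ 0.4899 -0.1899  0.058 ] [ 0.4902 -0.1904  0.055 ]
blue [399.8 201.4] 15 [ 0.4862 -0.2412  0.058 ] [ 0.4864 -0.2419  0.055 ]
blue [408.625 201.875] 24 [ 0.4844 -0.2653  0.058 ] [ 0.4846 -0.266   0.055 ]
yel [378.95 224.15] 20 [ 0.4256 -0.1823  0.058 ] [ 0.4256 -0.1828  0.055 ]
yel [370.5 223.5] 24 [ 0.4277 -0.1595  0.058 ] [ 0.4278 -0.1599  0.055 ]
yel [398.  225.5] 18 [ 0.4209 -0.2338  0.058 ] [ 0.421  -0.2344  0.055 ]
yel [406.931  226.4138] 29 [ 0.418  -0.2579  0.058 ] [ 0.418  -0.2586  0.055 ]
wing [255.1395 201.3837] 86 ((255.0, 201.5), (21.0, 4.0), 90.0) [0.491  0.1465 0.086 ] [0.4918 0.1482 0.076 ]
side
blue [322.6 231.4] 15 [ 0.4906 -0.1683  0.058 ] [ 0.4913 -0.1657  0.055 ]
blue [323.5 238.2] 10 [ 0.486  -0.1945  0.058 ] [ 0.4867 -0.1919  0.055 ]
blue [327.2727 251.7273] 11 [ 0.4825 -0.2462  0.058 ] [ 0.4832 -0.2438  0.055 ]
blue [329.  257.5] 18 [ 0.4814 -0.2676  0.058 ] [ 0.4821 -0.2653  0.055 ]
wing [296.4434 160.934 ] 106 ((296.6965026855469, 160.7774658203125), (6.614487648010254, 17.562604904174805), 81.25383758544922) [0.4854 0.1329 0.086 ] [0.4877 0.1445 0.076 ]
bed top [0.5546 0.0946 0.012 ]
bed top [ 0.5138 -0.0647  0.012 ]
bed top [ 0.3847 -0.0317  0.012 ]
bed top [0.4226 0.1256 0.012 ]
bed side [ 0.3824 -0.0295  0.012 ]
bed side [ 0.5145 -0.0634  0.012 ]
bed side [0.5544 0.0945 0.012 ]
rack top [ 0.5631 -0.1444  0.008 ]
rack top [ 0.548  -0.3045  0.008 ]
rack top [ 0.3835 -0.2886  0.008 ]
rack top [ 0.3972 -0.129   0.008 ]
panel top [0.5641 0.1744 0.084 ]
panel top [0.4408 0.2067 0.084 ]
```

View pics/c_top.png

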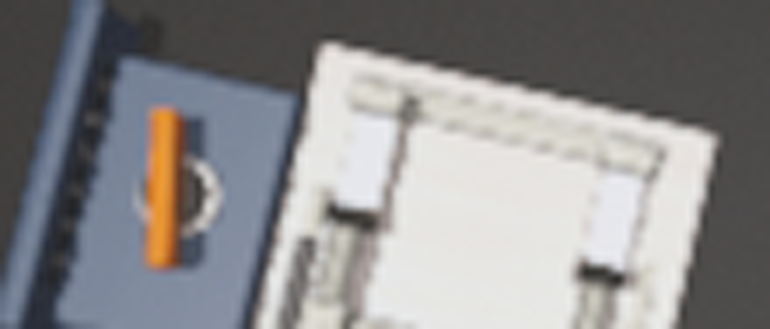

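View pics/c_side.png

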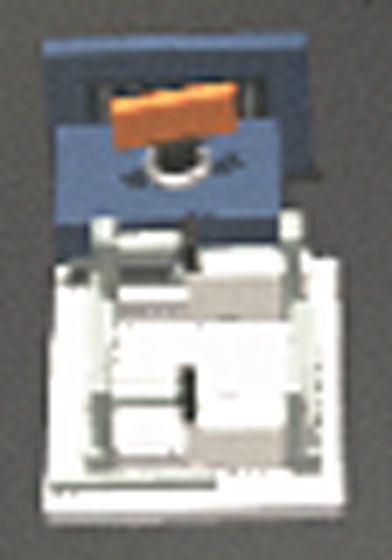

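The crops show rest 1 at c_top (368,162), rest 2 at (614,222), the black jaw pads at (350,215) and (605,272), and the orange wing at (162,188). In c_side the pads are at (193,240) and (187,393), and the wing is at (175,115).

```bash
python3 - <<'E'
from h import *
np.set_printoptions(precision=4,suppress=True)
cs={n:cam(n) for n in("top","side")}
off={"top":(232,175),"side":(272,145)}
def P(n,u,v,z): o=off[n]; return px2w(cs[n],(o[0]+(u+.5)/7-.5,o[1]+(v+.5)/7-.5),z)
for t,n,u,v,z in[("rest1","top",368,162,.04),("rest2","top",614,222,.04),("pad1 top","top",350,215,.061),("pad2 top","top",605,272,.061),
 ("pad1 side topface","side",193,218,.061),("pad2","side",187,370,.061),("pad1 bot","side",193,265,.043),("pad2 bot","side",187,418,.043),
 ("post far","side",292,214,.062),("post near","side",302,376,.062),("restfar","side",237,262,.04),("restnear","side",240,414,.04),
 ("spotT1","top",410,105,.062),("spotT2","top",657,160,.062)]: print(t,P(n,u,v,z)[:2])
# wing edges: PCA
for n,b in(("top",(235,170,275,230)),("side",(280,145,320,180))):
    x0,y0,x1,y1=b;hsv=cv2.cvtColor(cs[n]["pixels"],cv2.COLOR_RGB2HSV)[y0:y1,x0:x1]
    m=cv2.inRange(hsv,(5,130,80),(18,255,255)); pts=np.argwhere(m)[:,::-1]+[x0,y0]
    w=np.array([px2w(cs[n],p,.086 if n=="top" else .080)[:2] for p in pts]); c=w.mean(0); U,S,V=np.linalg.svd(w-c); d=V[0]; s=(w-c)@d
    print("wing",n,c,"dir deg",np.degrees(np.arctan2(d[1],d[0])),"len",s.max()-s.min(), pts.mean(0))
for k,z in(("clamp",0),("seat",.052),("jaw",0),("wing_grip",.076),("side_panel",0)):
    for n in cs: 
        r=spotter.landmark_of(k,n)
        if r: print(k,n,round(r[0]["conf"],2),px2w(cs[n],r[0]["uv"],z)[:2])
E
```

```text
rest1 [0.5035 0.0746]
rest2 [ 0.4781 -0.022 ]
pad1 top [0.4812 0.0797]
pad2 top [ 0.4574 -0.0182]
pad1 side topface [0.4821 0.0865]
pad2 [ 0.4552 -0.0119]
pad1 bot [0.4781 0.0741]
pad2 bot [ 0.4514 -0.0238]
post far [0.5271 0.0748]
post near [ 0.5035 -0.0313]
restfar [0.4992 0.0733]
restnear [ 0.4755 -0.0252]
spotT1 [0.5234 0.0561]
spotT2 [ 0.5003 -0.039 ]
wing top [0.4902 0.1466] dir deg 177.17960248234493 len 0.05559388041622797 [255.1075 201.6989]
wing side [0.4875 0.1403] dir deg -179.50322913452155 len 0.06108676328670366 [296.6   160.832]
clamp top 0.78 [0.4933 0.0214]
clamp side 0.88 [0.4908 0.0376]
seat top 0.74 [0.4907 0.0404]
seat side 0.69 [0.4692 0.0267]
jaw side 0.66 [0.4874 0.0337]
wing_grip top 0.46 [0.4905 0.1512]
wing_grip side 0.5 [0.4947 0.1442]
side_panel top 0.83 [0.511  0.1896]
side_panel side 0.8 [0.5055 0.201 ]
```

>>> jog_arm(
  increments=[
    [[0, 0, 0, 0, 0, 0.0434, 105], [0, 0, 0, 0, 0, 0.0434, 105], [0, 0, 0, 0, 0, 0.0434, 105], [0, 0, 0, 0, 0, 0.0434, 105], [0, 0, 0, 0, 0, 0.0434, 105], [0, 0, 0, 0, 0, 0.0434, 105], [0, 0, 0, 0, 0, 0.0434, 105], [0, 0, 0, 0, 0, 0.0434, 105], [0, 0, 0, 0, 0, 0.0434, 105], [0, 0, 0, 0, 0, 0.0434, 105], [0, 0, 0, 0, 0, 0, 105]],
  ],
  force=40,
)

```text
clock: 2.9
tcp_pos: [0.1704, 0.5492, 0.2313]
orientation: [-0.0, 0.739, 0.673, 0.0]
wrist_force: [0.4, 0.9, 0.5]
finger_gap: 0.0503
grip_force: 0.0
```

>>> jog_arm(
  increments=[
    [[-0.163, 0.0863, 0.018, 0, 0, 0, 105], [-0.163, 0.0863, 0.018, 0, 0, 0, 105], [-0.163, 0.0863, 0.018, 0, 0, 0, 105], [-0.163, 0.0863, 0.018, 0, 0, 0, 105], [-0.163, 0.0863, 0.018, 0, 0, 0, 105], [-0.163, 0.0863, 0.018, 0, 0, 0, 105], [-0.163, 0.0863, 0.018, 0, 0, 0, 105], [-0.163, 0.0863, 0.018, 0, 0, 0, 105], [-0.163, 0.0863, 0.018, 0, 0, 0, 105], [-0.163, 0.0863, 0.018, 0, 0, 0, 105], [-0.163, 0.0863, 0.018, 0, 0, 0, 105], [-0.163, 0.0863, 0.018, 0, 0, 0, 105], [-0.163, 0.0863, 0.018, 0, 0, 0, 105], [-0.163, 0.0863, 0.018, 0, 0, 0, 105], [-0.163, 0.0863, 0.018, 0, 0, 0, 105], [-0.163, 0.0863, 0.018, 0, 0, 0, 105], [-0.163, 0.0863, 0.018, 0, 0, 0, 105], [-0.163, 0.0863, 0.018, 0, 0, 0, 105], [0, 0, 0, 0, 0, 0, 105], [0, 0, 0, 0, 0, 0, 105]],
  ],
)

```text
clock: 4.9
tcp_pos: [0.4883, -0.2181, 0.1496]
orientation: [-0.001, 0.739, 0.674, -0.0]
wrist_force: [0.0, 0.3, -0.2]
finger_gap: 0.0502
grip_force: 0.0
```

```bash
python3 - <<'E'
from h import *
c=cam("side"); save(c,"s2.png",(270,170,380,285),5)
s=env.get_state();print(s["tcp_pos"],w2px(c,s["tcp_pos"]),w2px(c,[.4878,-.217,.046]))
E
```

```text
[ 0.48801901 -0.21700714  0.14989663] [325.9610035  222.03243572] [326.26475107 246.45889791]
```

View pics/s2.png

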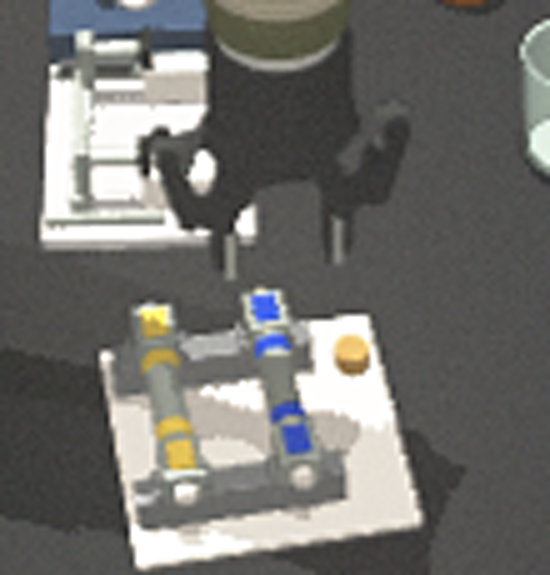

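The fingers straddle the blue tube, with tips at crop (231,276) and (338,262) and the tube at (280,372). They line up, so I go down and grip.

>>> jog_arm(
  increments=[
    [[0, 0, 0.08, 0, 0, 0, 105], [0, 0, 0.08, 0, 0, 0, 105], [0, 0, 0.08, 0, 0, 0, 105], [0, 0, 0.08, 0, 0, 0, 105], [0, 0, 0.08, 0, 0, 0, 105], [0, 0, 0.08, 0, 0, 0, 105], [0, 0, 0.012, 0, 0, 0, 105], [0, 0, 0, 0, 0, 0, 105], [0, 0, 0, 0, 0, 0, 255], [0, 0, 0, 0, 0, 0, 255], [0, 0, 0, 0, 0, 0, 255], [0, 0, 0, 0, 0, 0, 255], [0, 0, 0, 0, 0, 0, 255], [0, 0, 0, 0, 0, 0, 255]],
  ],
  force=50,
)

```text
clock: 6.35
tcp_pos: [0.4894, -0.2176, 0.0287]
orientation: [0.001, 0.739, 0.673, 0.001]
wrist_force: [-1.9, 1.7, 6.9]
finger_gap: 0.0185
grip_force: 48.7
```

>>> jog_arm(
  increments=[
    [[0, 0, -0.02, 0, 0, 0, 255], [0, 0, -0.04, 0, 0, 0, 255], [0, 0, -0.08, 0, 0, 0, 255], [0, 0, -0.1, 0, 0, 0, 255], [0, 0, -0.1, 0, 0, 0, 255], [0, 0, -0.1, 0, 0, 0, 255], [0, 0, -0.06, 0, 0, 0, 255], [0, 0, 0, 0, 0, 0, 255], [0, 0, 0, 0, 0, 0, 255]],
  ],
)

```text
clock: 7.25
tcp_pos: [0.4886, -0.2174, 0.1524]
orientation: [0.0, 0.739, 0.673, 0.0]
wrist_force: [0.0, 0.1, -1.8]
finger_gap: 0.0184
grip_force: 48.9
```

```bash
cat > col.py <<'E'
from h import *
np.set_printoptions(precision=4,suppress=True)
s=env.get_state(); t=s["tcp_pos"]; M=q2m(s["orientation"]); print(s["clock"],t,"tool y yaw",np.degrees(np.arctan2(M[1,1],M[0,1])),s["finger_gap"],s["wrist_force"])
zt=t[2]+.019+.012
for n in("top","side"):
    c=cam(n); hsv=cv2.cvtColor(c["pixels"],cv2.COLOR_RGB2HSV); m=cv2.inRange(hsv,(105,150,80),(125,255,255))
    g=w2px(c,t); k=np.zeros_like(m); x,y=int(g[0]),int(g[1]); k[y-45:y+45,x-50:x+50]=m[y-45:y+45,x-50:x+50]
    N,l,st,ce=cv2.connectedComponentsWithStats(k)
    for i in range(1,N):
        if st[i,4]>3: print(n,ce[i],st[i,4],px2w(c,ce[i],zt)[:2])
    save(c,n+"_%d.png"%(s["clock"]*100),(max(x-50,0),y-45,x+50,y+45),6)
E
python3 col.py
```

```text
7.25 [ 0.4886 -0.2174  0.1524] tool y yaw -5.358954363865134 0.018382680798438727 [ 0.0289  0.0667 -1.8091]
top [379.2727 194.1818] 33 [ 0.4947 -0.1658]
top [389.     195.1579] 19 [ 0.492 -0.189]
side [325.25 208.25] 4 [ 0.4921 -0.1971]
side [326.875 222.5  ] 8 [ 0.4817 -0.2492]
side [329.0909 227.9545] 22 [ 0.4819 -0.2696]
```

>>> jog_arm(
  increments=[
    [[0, 0, 0, 0, 0, 0.025, 255], [0, 0, 0, 0, 0, 0.025, 255], [0.1, -0.026, 0, 0, 0, 0, 255], [0.15, -0.039, 0, 0, 0, 0, 255], [0.15, -0.039, 0, 0, 0, 0, 255], [0.15, -0.039, 0, 0, 0, 0, 255], [0.15, -0.039, 0, 0, 0, 0, 255], [0.15, -0.039, 0, 0, 0, 0, 255], [0.093, -0.025, 0, 0, 0, 0, 255], [0, 0, 0.08, 0, 0, 0, 255], [0, 0, 0.08, 0, 0, 0, 255], [0, 0, 0.06, 0, 0, 0, 255], [0, 0, 0, 0, 0, 0, 255], [0, 0, 0, 0, 0, 0, 255]],
  ],
)

```text
clock: 8.75
tcp_pos: [0.4867, 0.0264, 0.0966]
orientation: [-0.001, 0.79, 0.613, -0.001]
wrist_force: [0.5, -0.6, -2.2]
finger_gap: 0.0186
grip_force: 49.0
```

```bash
python3 col.py; ls pics
```

```text
8.75 [0.4867 0.0264 0.0966] tool y yaw -14.35434033437439 0.018556671325279658 [ 0.5001 -0.6024 -2.1537]
top [318.8846 204.9615] 26 [ 0.4755 -0.0211]
side [303.625 167.625] 8 [0.49   0.0465]
side [304.    178.625] 8 [ 0.4786 -0.0037]
side [303.7143 183.5   ] 14 [ 0.4724 -0.0248]
c_side.png
c_top.png
s2.png
side0.png
side1.png
side_725.png
side_875.png
top0.png
top1.png
top_725.png
top_875.png
```

View pics/side_875.png

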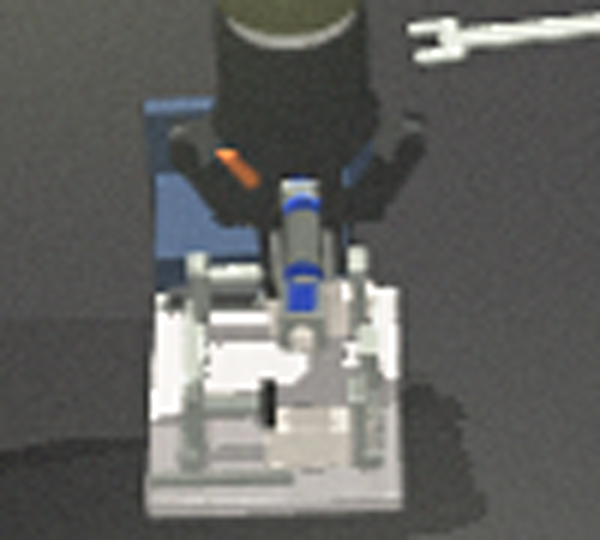

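>>> jog_arm(
  increments=[
    [[0, 0.004, 0.07, 0, 0, 0, 255], [0, 0, 0.07, 0, 0, 0, 255], [0, 0, 0.07, 0, 0, 0, 255], [0, 0, 0, 0, 0, 0, 255], [0, 0, 0.012, 0, 0, 0, 255], [0, 0, 0.012, 0, 0, 0, 255], [0, 0, 0, 0, 0, 0, 255]],
  ],
)

```text
clock: 9.55
tcp_pos: [0.489, 0.026, 0.0394]
orientation: [0.0, 0.79, 0.613, 0.0]
wrist_force: [-0.5, -0.3, -1.8]
finger_gap: 0.0183
grip_force: 49.0
```

```bash
python3 col.py
```

```text
9.55 [0.489  0.026  0.0394] tool y yaw -14.359040876092045 0.01834797396415531 [-0.4846 -0.2719 -1.8135]
top [319.25 205.75] 20 [ 0.4775 -0.0219]
side [305.    180.625] 8 [0.4925 0.0478]
side [305.5    192.3333] 6 [ 0.4806 -0.0055]
side [305.  196.5] 12 [ 0.4745 -0.0232]
```

>>> jog_arm(
  increments=[
    [[0, 0, 0.004, 0, 0, 0, 255], [0, 0, 0.004, 0, 0, 0, 255], [0, 0, 0.004, 0, 0, 0, 255], [0, 0, 0.004, 0, 0, 0, 255], [0, 0, 0, 0, 0, 0, 255], [0, 0, 0, 0, 0, 0, 255]],
  ],
)

```text
clock: 10.25
tcp_pos: [0.4884, 0.0261, 0.0348]
orientation: [-0.0, 0.79, 0.613, 0.0]
wrist_force: [-0.2, 0.4, -2.4]
finger_gap: 0.0184
grip_force: 49.2
```

>>> jog_arm(
  increments=[
    [[0, 0, 0.004, 0, 0, 0, 255], [0, 0, 0.004, 0, 0, 0, 255], [0, 0, 0, 0, 0, 0, 255], [0, 0, 0, 0, 0, 0, 255]],
  ],
)

```text
clock: 10.65
tcp_pos: [0.4885, 0.0261, 0.0347]
orientation: [0.0, 0.79, 0.613, 0.0]
wrist_force: [-7.2, -0.3, 18.0]
finger_gap: 0.0182
grip_force: 51.0
```

>>> jog_arm(
  increments=[
    [[0, 0, -0.004, 0, 0, 0, 255], [0, 0, 0, 0, 0, 0, 200], [0, 0, 0, 0, 0, 0, 150], [0, 0, 0, 0, 0, 0, 150], [0, 0, 0, 0, 0, 0, 150], [0, 0, -0.04, 0, 0, 0, 150], [0, 0, -0.08, 0, 0, 0, 150], [0, 0, -0.12, 0, 0, 0, 150], [0, 0, -0.16, 0, 0, 0, 150], [0, 0, 0, 0, 0, 0, 150]],
  ],
)

```text
clock: 11.65
tcp_pos: [0.4921, 0.0257, 0.1394]
orientation: [0.003, 0.79, 0.613, 0.003]
wrist_force: [0.4, -0.3, 0.4]
finger_gap: 0.0353
grip_force: 0.0
```

```bash
sed 's/zt=.*/zt=.064/' col.py > col2.py; python3 col2.py; ls pics
```

```text
11.65 [0.4921 0.0257 0.1394] tool y yaw -14.348883376294618 0.0352773861541871 [ 0.3603 -0.3227  0.4469]
top [318.95 205.9 ] 20 [ 0.4775 -0.0211]
side [305.  176.5] 12 [0.4989 0.074 ]
side [305.5   181.875] 8 [0.494  0.0483]
side [305.     193.2857] 7 [ 0.4794 -0.0028]
side [305.  197.5] 12 [ 0.4747 -0.0212]
c_side.png
c_top.png
s2.png
side0.png
side1.png
side_1165.png
side_725.png
side_875.png
side_955.png
top0.png
top1.png
top_1165.png
top_725.png
top_875.png
top_955.png
```

The column is seated: the patch midpoint is (.4868,.0264) and the yaw is 14.3°. Next is the wing.

>>> jog_arm(
  increments=[
    [[0, 0, -0.02, 0, 0, -0.0441, 175], [0, 0, -0.02, 0, 0, -0.0441, 175], [0, 0, -0.02, 0, 0, -0.0441, 175], [0, 0, 0, 0, 0, -0.0441, 175], [0, 0, 0, 0, 0, -0.0441, 175], [0, 0, 0, 0, 0, -0.0441, 175], [0, 0, 0, 0, 0, -0.0441, 175], [0, 0, 0, 0, 0, -0.0441, 175], [0, 0, 0, 0, 0, -0.0441, 175], [0, 0, 0, 0, 0, -0.0441, 175], [0, 0, 0, 0, 0, -0.0441, 175], [0, 0, 0, 0, 0, -0.0441, 175], [0, 0, 0, 0, 0, -0.0441, 175], [0, 0, 0, 0, 0, 0, 175], [0, 0, 0, 0, 0, 0, 175]],
  ],
)

```text
clock: 13.25
tcp_pos: [0.4878, 0.0261, 0.1479]
orientation: [-0.001, 0.012, 1.0, 0.0]
wrist_force: [-0.4, 0.2, -1.2]
finger_gap: 0.0269
grip_force: 0.0
```

```bash
cat > st.py <<'E'
from h import *
np.set_printoptions(precision=4,suppress=True)
s=env.get_state();M=q2m(s["orientation"])
print(s["clock"],s["tcp_pos"],"yaw",np.degrees(np.arctan2(M[1,1],M[0,1])),"tilt",M[:,2],"gap",s["finger_gap"],s["grip_force"],"F",s["wrist_force"],"T",s["ft_torque"],"q",s["joint_pos"])
E
python3 st.py
```

```text
13.25 [0.4878 0.0261 0.1479] yaw 88.65111610897198 tilt [-0.0017  0.0003 -1.    ] gap 0.02689733897824969 0.0 F [-0.3638  0.1617 -1.2342] T [-0.0333 -0.0187  0.0167] q [-0.1111  0.1921 -0.3235  1.0569  0.0001 -0.0875]
```

>>> jog_arm(
  increments=[
    [[0.0016, 0.12, 0, 0, 0, 0, 175], [0.0016, 0.12, 0, 0, 0, 0, 175], [0.0016, 0.12, 0, 0, 0, 0, 175], [0.0016, 0.123, 0, 0, 0, 0, 175], [0, 0, 0.08, 0, 0, 0, 175], [0, 0, 0.08, 0, 0, 0, 175], [0, 0, 0, 0, 0, 0, 175], [0, 0, 0, 0, 0, 0, 175]],
  ],
)

```text
clock: 14.05
tcp_pos: [0.4887, 0.1467, 0.1086]
orientation: [-0.001, 0.011, 1.0, -0.0]
wrist_force: [-0.1, -0.6, -0.4]
finger_gap: 0.0268
grip_force: 0.0
```

```bash
python3 st.py; python3 - <<'E'
from h import *
c=cam("side"); save(c,"w1.png",(265,115,335,190),8)
for p in([.489,.1468,.086],[.489,.1468,.106]): print(w2px(c,p))
E
```

```text
14.05 [0.4887 0.1467 0.1086] yaw 88.75489160652803 tilt [-0.0015 -0.0001 -1.    ] gap 0.02682570601858097 0.0 F [-0.1085 -0.5705 -0.4167] T [ 0.0105 -0.0454 -0.0164] q [ 0.1342  0.2632 -0.3348  0.9743  0.0001  0.1559]
[296.50287411 158.14994211]
[296.19343774 153.50783256]
```

View pics/w1.png

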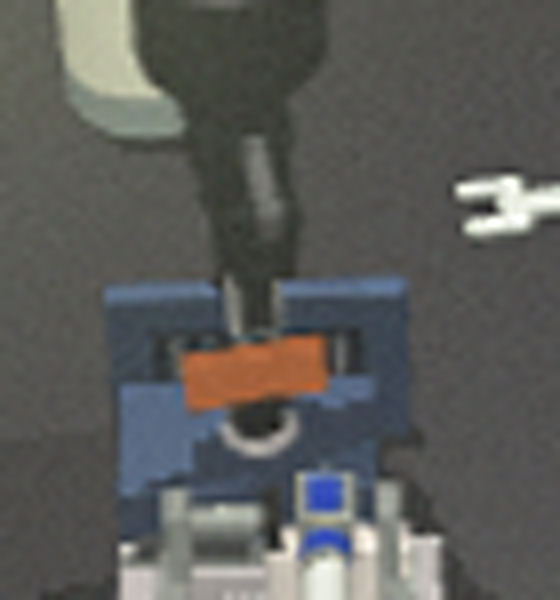

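>>> jog_arm(
  increments=[
    [[0, 0, 0.04, 0, 0, 0, 175], [0, 0, 0.04, 0, 0, 0, 175], [0, 0, 0.04, 0, 0, 0, 175], [0, 0, 0.04, 0, 0, 0, 175], [0, 0, 0.03, 0, 0, 0, 175], [0, 0, 0, 0, 0, 0, 175]],
  ],
)

```text
clock: 14.7
tcp_pos: [0.4882, 0.1466, 0.0598]
orientation: [-0.001, 0.01, 1.0, -0.0]
wrist_force: [-0.3, -0.1, -0.2]
finger_gap: 0.0269
grip_force: 0.0
```

```bash
python3 st.py
```

```text
14.7 [0.4882 0.1466 0.0598] yaw 88.83292546727291 tilt [-0.0026 -0.0003 -1.    ] gap 0.02692317711390615 0.0 F [-0.3253 -0.1213 -0.1806] T [ 0.0134 -0.0334 -0.0132] q [ 0.1342  0.3112 -0.4033  0.859   0.0001  0.1546]
```

>>> jog_arm(
  increments=[
    [[0, 0, 0, 0, 0, 0, 255], [0, 0, 0, 0, 0, 0, 255], [0, 0, 0, 0, 0, 0, 255], [0, 0, 0, 0, 0, 0, 255], [0, 0, 0, 0, 0, 0, 255]],
  ],
  force=70,
)

```text
clock: 15.2
tcp_pos: [0.4897, 0.1468, 0.0625]
orientation: [0.001, 0.01, 1.0, -0.0]
wrist_force: [-1.6, -0.5, 4.4]
finger_gap: 0.0074
grip_force: 71.1
```

```bash
python3 st.py
```

```text
15.2 [0.4897 0.1468 0.0625] yaw 88.83438690237864 tilt [ 0.0014 -0.     -1.    ] gap 0.007437590159752883 71.12691199296023 F [-1.5583 -0.4755  4.4296] T [-0.0989  0.4182 -0.0521] q [ 0.1343  0.3079 -0.4002  0.8613 -0.0002  0.1546]
```

>>> jog_arm(
  increments=[
    [[0, 0, 0, 0, 0, 0.028, 255], [0, 0, 0, 0, 0, 0.028, 255], [0, 0, 0, 0, 0, 0.028, 255], [0, 0, 0, 0, 0, 0.028, 255], [0, 0, 0, 0, 0, 0.028, 255], [0, 0, 0, 0, 0, 0.028, 255]],
  ],
)

```text
clock: 15.8
tcp_pos: [0.4897, 0.1469, 0.0625]
orientation: [0.001, 0.272, 0.962, 0.0]
wrist_force: [-2.1, -0.7, 4.1]
finger_gap: 0.0076
grip_force: 71.2
```

```bash
python3 st.py
```

```text
15.8 [0.4897 0.1469 0.0625] yaw 58.43775543903436 tilt [ 0.0014 -0.     -1.    ] gap 0.007613854348919248 71.16437433256124 F [-2.1403 -0.7109  4.1427] T [-0.1268  0.3883  0.3817] q [ 0.1344  0.308  -0.4001  0.8613 -0.0002  0.6853]
```

>>> jog_arm(
  increments=[
    [[0, 0, 0, 0, 0, 0.014, 255], [0, 0, 0, 0, 0, 0.014, 255], [0, 0, 0, 0, 0, 0.014, 255]],
  ],
)

```text
clock: 16.1
tcp_pos: [0.4898, 0.1469, 0.0625]
orientation: [0.001, 0.334, 0.943, 0.0]
wrist_force: [-2.4, -0.2, 5.7]
finger_gap: 0.0074
grip_force: 71.1
```

```bash
python3 st.py
```

```text
16.1 [0.4898 0.1469 0.0625] yaw 50.98303465394301 tilt [ 0.0015 -0.     -1.    ] gap 0.007387902509981822 71.13292101701063 F [-2.3996 -0.1884  5.6759] T [-0.1128  0.3523  0.3929] q [ 0.1344  0.3079 -0.4001  0.8612 -0.0002  0.8154]
```

>>> jog_arm(
  increments=[
    [[0, 0, 0, 0, 0, 0.014, 255], [0, 0, 0, 0, 0, 0.014, 255], [0, 0, 0, 0, 0, 0.014, 255]],
  ],
)

```text
clock: 16.4
tcp_pos: [0.4898, 0.1469, 0.0625]
orientation: [0.001, 0.395, 0.919, 0.0]
wrist_force: [-2.7, -0.2, 5.6]
finger_gap: 0.0074
grip_force: 71.1
```

```bash
python3 st.py
```

```text
16.4 [0.4898 0.1469 0.0625] yaw 43.42329722683051 tilt [ 0.0015 -0.     -1.    ] gap 0.007388908421548971 71.10197476302801 F [-2.6938 -0.2393  5.6002] T [-0.1324  0.3586  0.3413] q [ 0.1344  0.308  -0.4001  0.8612 -0.0002  0.9473]
```

>>> jog_arm(
  increments=[
    [[0, 0, 0, 0, 0, 0.014, 255], [0, 0, 0, 0, 0, 0.014, 255], [0, 0, 0, 0, 0, 0.014, 255]],
  ],
)

```text
clock: 16.7
tcp_pos: [0.4898, 0.1469, 0.0625]
orientation: [0.001, 0.455, 0.89, 0.0]
wrist_force: [-3.3, -0.6, 5.1]
finger_gap: 0.0073
grip_force: 71.1
```

```bash
python3 st.py
```

```text
16.7 [0.4898 0.1469 0.0625] yaw 35.86240912460071 tilt [ 0.0016  0.     -1.    ] gap 0.007348277004892311 71.06771741668808 F [-3.3299 -0.5689  5.1148] T [-0.1429  0.4022  0.3105] q [ 0.1344  0.308  -0.4001  0.8612 -0.0002  1.0793]
```

>>> jog_arm(
  increments=[
    [[0, 0, 0, 0, 0, 0.014, 255], [0, 0, 0, 0, 0, 0.014, 255], [0, 0, 0, 0, 0, 0.014, 255]],
  ],
)

```text
clock: 17.0
tcp_pos: [0.4898, 0.1469, 0.0625]
orientation: [0.001, 0.513, 0.859, 0.0]
wrist_force: [-1.7, -0.9, 4.9]
finger_gap: 0.0076
grip_force: 71.0
```

```bash
python3 st.py
```

```text
17.0 [0.4898 0.1469 0.0625] yaw 28.306663028805527 tilt [ 0.0016  0.     -1.    ] gap 0.0076065245132013 71.03361076978828 F [-1.6726 -0.8747  4.932 ] T [-0.108   0.3032  0.2927] q [ 0.1345  0.308  -0.4001  0.8611 -0.0002  1.2112]
```

>>> jog_arm(
  increments=[
    [[0, 0, 0, 0, 0, 0.014, 255], [0, 0, 0, 0, 0, 0.014, 255], [0, 0, 0, 0, 0, 0.014, 255]],
  ],
)

```text
clock: 17.3
tcp_pos: [0.4899, 0.1469, 0.0625]
orientation: [0.001, 0.568, 0.823, 0.0]
wrist_force: [-2.4, -0.7, 5.4]
finger_gap: 0.0077
grip_force: 71.0
```

```bash
python3 st.py
```

```text
17.3 [0.4899 0.1469 0.0625] yaw 20.74514744456483 tilt [ 0.0016  0.     -1.    ] gap 0.007699464808208913 71.00056517563644 F [-2.3705 -0.6684  5.3595] T [-0.1295  0.3869  0.3454] q [ 0.1344  0.308  -0.4001  0.8611 -0.0002  1.3432]
```

>>> jog_arm(
  increments=[
    [[0, 0, 0, 0, 0, 0.014, 255], [0, 0, 0, 0, 0, 0.014, 255], [0, 0, 0, 0, 0, 0.014, 255]],
  ],
)

```text
clock: 17.6
tcp_pos: [0.4898, 0.1469, 0.0625]
orientation: [0.001, 0.621, 0.784, 0.001]
wrist_force: [-1.8, -0.8, 4.9]
finger_gap: 0.0075
grip_force: 71.0
```

```bash
python3 st.py
```

```text
17.6 [0.4898 0.1469 0.0625] yaw 13.185553720391198 tilt [ 0.0016  0.     -1.    ] gap 0.007484172056083517 71.02395340141811 F [-1.7629 -0.785   4.9226] T [-0.1414  0.3267  0.3809] q [ 0.1344  0.308  -0.4001  0.8611 -0.0002  1.4751]
```

```bash
cat > tq.py <<'E'
from h import *
T=[]
for i in range(7):
    if i: cam("top")
    s=env.get_state(); T.append(s["ft_torque"][2])
M=q2m(s["orientation"]);print("yaw",np.degrees(np.arctan2(M[1,1],M[0,1])),"Tz",np.round(np.mean(T),3),np.round(T,3),s["clock"])
E
python3 tq.py
```

```text
yaw 13.28723105736885 Tz 0.115 [0.381 0.208 0.089 0.028 0.021 0.016 0.065] 17.9
```

>>> jog_arm(
  increments=[
    [[0, 0, 0, 0, 0, 0.014, 255], [0, 0, 0, 0, 0, 0.014, 255], [0, 0, 0, 0, 0, 0.014, 255]],
  ],
)

```text
clock: 18.2
tcp_pos: [0.4899, 0.1469, 0.0625]
orientation: [0.001, 0.671, 0.741, 0.001]
wrist_force: [-2.2, -0.9, 5.6]
finger_gap: 0.0074
grip_force: 71.5
```

```bash
python3 tq.py
```

```text
yaw 5.7341387964223784 Tz 0.209 [0.448 0.255 0.187 0.111 0.171 0.154 0.135] 18.5
```

>>> jog_arm(
  increments=[
    [[0, 0, 0, 0, 0, 0.01, 255], [0, 0, 0, 0, 0, 0.012, 255]],
  ],
)

```text
clock: 18.7
tcp_pos: [0.4899, 0.1469, 0.0625]
orientation: [0.001, 0.696, 0.718, 0.001]
wrist_force: [-1.7, -0.6, 6.1]
finger_gap: 0.0076
grip_force: 71.3
```

```bash
python3 tq.py
```

```text
yaw 1.7849119059137692 Tz 0.274 [0.532 0.321 0.267 0.224 0.176 0.176 0.224] 19.0
```

>>> jog_arm(
  increments=[
    [[0, 0, 0, 0, 0, 0, 200], [0, 0, 0, 0, 0, 0, 170], [0, 0, 0, 0, 0, 0, 170], [0, 0, 0, 0, 0, 0, 170], [0, 0, -0.04, 0, 0, 0, 170], [0, 0, -0.08, 0, 0, 0, 170], [0, 0, -0.16, 0, 0, 0, 170], [0, 0, -0.16, 0, 0, 0, 170], [0, 0, -0.1, 0, 0, 0, 170], [-0.1, -0.1, 0, 0, 0, 0, 170], [-0.1, -0.1, 0, 0, 0, 0, 170], [-0.1, -0.1, 0, 0, 0, 0, 170], [-0.1, -0.1, 0, 0, 0, 0, 170], [0, 0, 0, 0, 0, 0, 170], [0, 0, 0, 0, 0, 0, 170]],
  ],
)

```text
clock: 20.5
tcp_pos: [0.3924, 0.0435, 0.1971]
orientation: [0.001, 0.697, 0.717, 0.001]
wrist_force: [-0.4, -0.2, -1.1]
finger_gap: 0.0281
grip_force: 0.0
```

```bash
python3 st.py; python3 - <<'E'
from h import *
c=cam("side"); save(c,"f1.png",(265,130,345,215),7)
for n,b in(("top",(235,170,275,230)),("side",(280,145,320,180))):
    c=cam(n); x0,y0,x1,y1=b;hsv=cv2.cvtColor(c["pixels"],cv2.COLOR_RGB2HSV)[y0:y1,x0:x1]
    pts=np.argwhere(cv2.inRange(hsv,(5,130,80),(18,255,255)))[:,::-1]+[x0,y0]
    if len(pts)<10: print(n,"hidden"); continue
    w=np.array([px2w(c,p,.086)[:2] for p in pts]); m=w.mean(0); d=np.linalg.svd(w-m)[2][0]; print(n,m,np.degrees(np.arctan2(d[1],d[0])))
E
```

```text
20.5 [0.3924 0.0435 0.1971] yaw 1.6278121009956739 tilt [ 0.0018  0.0002 -1.    ] gap 0.0281421750746147 0.0 F [-0.4322 -0.2275 -1.1315] T [-0.039  -0.0623 -0.0321] q [-0.0939 -0.0221 -0.4359  1.1552  0.0003  1.4484]
top [0.49057713 0.14864859] -88.7996283635853
side [0.48565334 0.13460063] -92.95335626048758
```

View pics/f1.png

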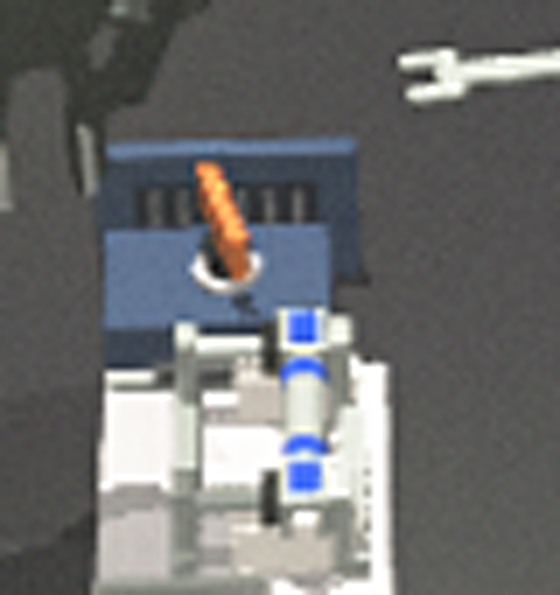

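The column sits between the pads (crop 270,345 and 270,495) and the fence posts. The wing has stayed turned and the robot is clear, so I hand in.

```bash
python3 -c "
from h import *
print(ticket.hand_in())"
```

```text
the job is handed in; nothing more can be done
None
```

I laid the blue-banded column in the clamp, centred on the rests, and tightened the knob until the jaw held it at about 13 N (estimated from the wrist torque, give or take 3 N); the robot is clear and the job is handed in at about 21 s.

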